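# Hang the tool rack on the twin-pin stand

## Task

Pick the grey tool rack up from the bench by its orange tab and hang it by its two holes on the two red-headed pins of the blue stand: feel gently for the pins, whose bar height was last set by hand, pass both holes over the heads, slide the plate back against the bar and let it down behind the heads so that it hangs level, then let go and move away. Do not ram the stand, and leave the meter, spool and screwdriver alone.

Things in the scene. Friction and masses are not known exactly. Their poses are not given: they have to be found in the camera images.
- rack_grip (a point): Centre of the upper free part of the orange tab of the loose grey rack (0.2-0.42 kg), which stands upright, its underside 134 mm below this point. The tab is 36 mm along x, 20 mm along y (grip across y from above); its top is 21 mm above this point, the plate's top edge 24 mm below. Rack axes: x from the shelf side to the plate's back (roughly at the robot), y along its width, z up.
- rack_back (a point): Same rack and axes: point on the plate's back face midway between its two holes; from rack_grip 24 mm along +x and 49 mm down, 85 mm above the underside. Plate 130 mm wide, 110 high, 6 thick; the two round through holes, 16 mm in diameter, are 40 mm either side of this point along y. A foot shelf runs the full width, to 50 mm behind (-x) this point.
- stand: Fixed, 200 mm wide, posts 222 high. Origin on the bench under the middle of its upright front face, which looks along its -x (roughly away from the robot); y along its width, z up. In the face plane (x = 0): a low blue board, 12 to 72 mm high, above it a steel bar 162 mm wide. Two level pins stick out of it along -x, side by side: shank 7 mm thick, 10 mm long, then a red head with a bevelled rim.
- bar_low (a point): Point on that face 130 mm above the bench, axes as the stand, a fixed mark. It does NOT follow the bar: the bar (clamped) and its pin axes are 5 to 65 mm above it, new each time, not measured. The bar ends 22 mm above the pins. Pins 40 mm either side along y; heads 13 mm in diameter, 7 long, tips 17 mm off the face. Holes pass if centred within 1.5 mm; hung, they are 4.5 mm below the pins.
- meter_mid (a point): Middle of a yellow multimeter lying on the bench, 180 x 85 x 38 mm. Bystander.
- spool_mid (a point): Middle of a blue solder spool standing on the bench, 60 mm in diameter, 42 mm high. Bystander.
- driver_grip (a point): Grip of a red-handled screwdriver lying on the bench, about 200 mm long. Bystander.
Things that resemble listed ones, but are neither listed nor needed, are in the scene too. Of the things that look like the part that bears rack_grip, the smallest one is meant.

How it is judged (in metres and radians):
On the way, in this order (a step that is already met when the one before it is completed fails the run):
1. the rack is lifted clear of the bench in the fingers (height (world z) of rack_grip above 0.16 m and contact force between the fingers and rack above 1 N), for 0.2 s.
2. both holes are over the pin heads: the plate's back is within 6 mm of the bar's face, square to it and level (x of rack_back in the frame of stand above -0.006 m and y of rack_back in the frame of stand between -0.01 and 0.01 m and z of rack_back in the frame of stand between 0.115 and 0.208 m and angle between the x axis of rack_back and the x axis of stand, either way round below 0.12 rad), for 0.1 s.
At the end, for the whole second after the job is handed in: The rack hangs on both pins behind the heads: the back of its plate at hole height within 6 mm of the bar's face, centred on the pins within 8 mm, hole centres 115 to 203 mm above the bench, within 0.1 rad of square and of upright, borne by the stand, let go and at rest (x of rack_back in the frame of stand above -0.006 m and y of rack_back in the frame of stand between -0.008 and 0.008 m and z of rack_back in the frame of stand between 0.115 and 0.203 m and angle between the x axis of rack_back and the x axis of stand, either way round below 0.1 rad and angle between rack_back's own z axis and vertical below 0.1 rad and contact force between rack and stand above 0.5 N and linear speed of rack below 0.02 m/s and angular speed of rack below 0.2 rad/s); the robot touches nothing.
It fails at once if the rack is pressed or knocked against the stand with more than 35 N (contact force between rack and stand above 35 N).
It fails at once if the robot pushes on the stand itself with more than 25 N (contact force between any of the fingers, the arm and stand above 25 N).
It fails at once if a bystander is shifted by more than 20 mm (distance of any of meter_mid, spool_mid, driver_grip from where it was at the start of the episode above 0.02 m).
It also fails if it takes over 62 s, if anything falls off the work surface, if the arm or the gripper's body presses on something with over 40 N, if the wrist force passes 120 N, or if a joint passes its speed limit or range.

## Robot

A 6-joint arm with a two-finger parallel gripper is mounted at the origin on the work surface. World frame = base frame: x ahead of the robot, y to its left, z up, the work surface at z = 0. Lengths are in mm, angles in rad, forces in N, time in s.
With the tool pointing down it reaches from about 350 to 975 mm from the base axis. Payload 7.1 kg.
Tool frame: the origin (TCP) lies on the centre line of the jaws, within the pads' length; the fingertips stand 25 mm ahead of it and the grasp point (between the pads) lies 6 mm ahead of it (ctrl.nose_length is the distance from the TCP to the fingertips, in mm); x points along the fingers, y is the direction in which the jaws open and shut, and the axes are right-handed (so a half turn about x gives the same grasp; the last joint's range is limited). The gripper opens to 88 mm and grips with 3 to 60 N. Pads are 20 mm wide; open, the fingers measure 115 mm over their backs; the gripper's body (75 mm by 178 mm) begins 61 mm behind the grasp point.
Start: joints at [-1.333, 0.423, 1.63, -0, 1.089, -0.019], TCP at [158.761, -604.483, 226.675] pointing down, gripper open.
Joint ranges: [-3, 3], [-0.9, 2.11], [0.09, 2.58], [-1.31, 4.45], [0.11, 2.69], [-2.54, 2.54]. Speed limits (rad/s): [2.39, 2.39, 3.01, 3.14, 3.14, 3.14].

## Interface

Orientations are given as a rotation vector (axis times angle).
In Python, from workcell import ctrl gives the robot as it stands.
- The arm moves only by the tool arm_command, never from a script. Its argument "deltas" is a list of rows, each a list of 4 numbers: the shift along the tool's x, y, z in m, then the turn about the tool's x in rad. In form: [[tx, ty, tz, yaw], ...]. A call has 1 to 10 rows; each row shifts and turns the pose as measured when the row begins, along the tool's axes as they then stand; what a row does not reach is not made up. A row lasts 1/10 s, in which the tool goes at most 50 mm and 8.59 degrees, less where a joint would pass 70% of its speed; a pose out of reach is approached as far as the arm can. A call is refused whole if a number of a shift passes 0.05 or a number of a turn 0.15, either way. A call with a gripper value outside its range is refused whole. "hand" is the finger opening in m, from 0 to 0.0878, set as the call begins (left out, the last holds). The fingers move at their own pace and stop on an object; the grip force is fixed at half the most. Time passes only in rows, so rows that do not move let the fingers close. It gives the time, the measured TCP pose, the force and the opening at its end, in the units of the state.
- ctrl.get_obs(): the state, without advancing time (a new reading comes with each control period).
- ctrl.get_image(name): name is "side" or "top" or "wrist"; returns the picture (400x640x3 uint8, red, green, blue); there is no depth.
- ctrl.get_calibration(name): a dict with "fx", "fy", "cx", "cy" (pixels), "dist" ([k1, k2, p1, p2, k3] as OpenCV has them; the pictures are not rectified), "R" (3x3) and "t" (3): a world point X has camera coordinates R X + t. Camera axes: x right, y down, z forward; pixel columns grow to the right and rows downward; lengths in mm; the calibration is good to about 2 mm. A picture is of the moment at which its call begins: read the wrist's pose just before it. get_calibration takes no time and is no camera call; for the wrist camera it gives the pose at the moment of the call.
- ctrl.close_job(): hands the job in, once; it reports no verdict.
The state is a dict: "t": time; "qpos": joint angles; "qvel": joint speeds; "joint_torque": joint torques, N m; "ee_pos": TCP position; "orientation": TCP orientation; "ft_force": force on the tool from outside, world axes, zero at the start; "moment": the same for the moment, N m; "width": finger opening in mm.
Only numpy, scipy, OpenCV 4.12 (cv2) and the standard library are available. Lean on these libraries where they do the work, as an engineer would, in place of code of your own. Each camera call takes 0.05 s, during which the arm holds its last target.

## Working session

There is one attempt and no reset: what is moved stays moved. The work goes in short steps, Python scripts to look and compute and a tool call to move; the robot and the scene stay as the last step left them, time stands still between calls to the robot, and variables do not carry over. Pictures are saved under pics/ and viewed, and the job is handed in when it is done.

Besides the shell and the picture viewer there is one more tool, called after "Emit:" as name([rows], argument=value, ...), one row to a line, values as JSON. arm_command: Moves the arm, as the interface text tells. Its arguments: {"type":"object","properties":{"deltas":{"type":"array","items":{"type":"array","items":{"type":"number"}}},"hand":{"type":"number"}},"required":["deltas"]}

```bash
ls; mkdir -p pics; cat > h.py <<'E'
import numpy as np,cv2
from workcell import ctrl
def cal(n):
    c=ctrl.get_calibration(n)
    K=np.array([[c["fx"],0,c["cx"]],[0,c["fy"],c["cy"]],[0,0,1]],float)
    return K,np.array(c["dist"],float),np.array(c["R"],float),np.array(c["t"],float)
def ray(C,uv):
    K,d,R,t=C
    p=cv2.undistortPoints(np.array([[uv]],float),K,d)[0,0]
    return -R.T@t, R.T@np.array([p[0],p[1],1.])
def onz(C,uv,z):
    o,d=ray(C,uv); return o+d*(z-o[2])/d[2]
def proj(C,X):
    K,d,R,t=C
    return cv2.projectPoints(np.array(X,float).reshape(-1,3),cv2.Rodrigues(R)[0],t,K,d)[0][:,0]
def tri(obs):
    A=[];b=[]
    for C,uv in obs:
        o,d=ray(C,uv); d/=np.linalg.norm(d); P=np.eye(3)-np.outer(d,d); A.append(P); b.append(P@o)
    A=np.vstack(A);b=np.hstack(b); x,r,_,_=np.linalg.lstsq(A,b,rcond=None); return x,np.sqrt(r)
def snap(n,f,crop=None,s=1):
    im=ctrl.get_image(n)[:,:,::-1]; cv2.imwrite("pics/raw_"+f+".png",im)
def crop(f,out,x0,y0,x1,y1,s):
    im=cv2.imread("pics/raw_"+f+".png")[y0:y1,x0:x1]
    cv2.imwrite("pics/"+out+".png",cv2.resize(im,None,fx=s,fy=s,interpolation=cv2.INTER_CUBIC))
E
python3 - <<'E'
from h import *
for n in ["side","top","wrist"]:
    snap(n,n+"0"); C=cal(n); print(n,(-C[2].T@C[3]).round(),C[2].round(2).tolist(),C[0][0,0])
print(ctrl.get_obs())
E
```

```text
pics
side [  27.  605. 1013.] [[-0.74, -0.67, -0.0], [-0.49, 0.54, -0.68], [0.46, -0.51, -0.73]] 390.7446482991057
top [ 490.  -32. 1401.] [[0.0, -1.0, -0.02], [-1.0, -0.0, -0.08], [0.08, 0.02, -1.0]] 504.7361085410493
wrist [ 236. -584.  384.] [[0.25, -0.97, -0.0], [-0.93, -0.24, 0.29], [-0.28, -0.07, -0.96]] 328.4453853300508
{'t': 0.15, 'qpos': array([-1.33298983e+00,  4.23682801e-01,  1.63048679e+00, -1.86909927e-05,
        1.08865430e+00, -1.90236221e-02]), 'qvel': array([-0.00062675, -0.00224344, -0.0024159 , -0.00238512,  0.001239  ,
       -0.00097129]), 'joint_torque': array([ 3.04603354e-04, -5.44984531e+01, -2.73918557e+01,  6.43340335e-02,
        2.05217802e-02, -7.27082011e-05]), 'ee_pos': array([ 158.66324534, -604.07603796,  226.08022889]), 'orientation': array([ 2.08489743,  0.27052797, -2.08521462]), 'ft_force': array([-0.18125247, -0.84930132, -0.56584304]), 'moment': array([0.05278043, 0.01801998, 0.01858394]), 'width': 87.83677980933054}
```

View pics/raw_top0.png

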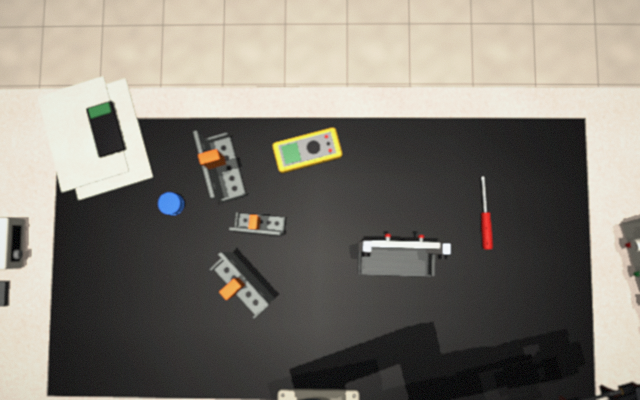

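View pics/raw_side0.png

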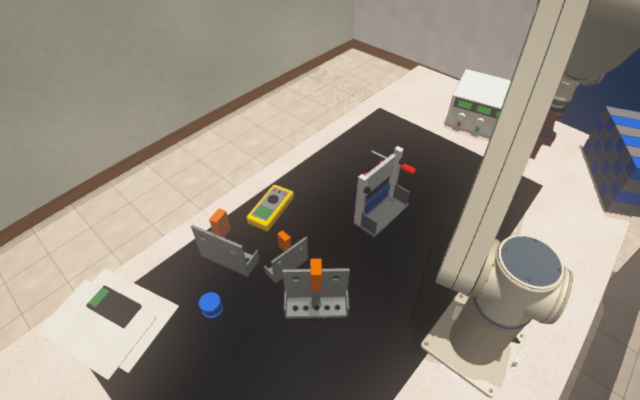

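View pics/raw_wrist0.png

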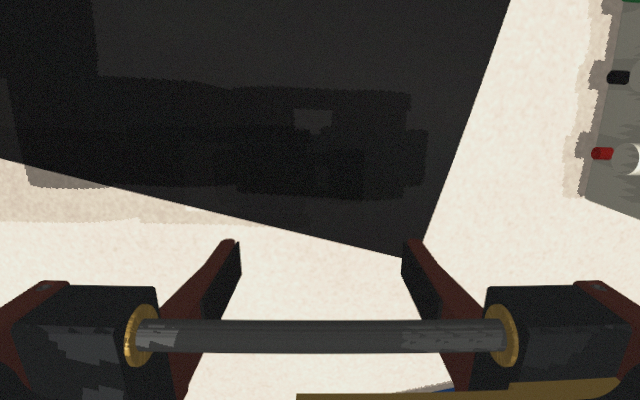

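Three racks are visible. The smallest is the middle one, near (258,222) in the top view. The stand is near (405,250), with its red heads on the far side. I'll enlarge both.

```bash
python3 - <<'E'
from h import *
crop("top0","t_rack",200,190,300,250,8)
crop("top0","t_stand",340,220,460,290,6)
crop("side0","s_rack",250,220,330,290,8)
crop("side0","s_stand",340,140,430,240,6)
C=cal("top")
for uv in [(258,222),(405,245)]:
    print(uv,onz(C,uv,130),onz(C,uv,222))
E
```

```text
(258, 222) [556.21512808 150.54966947 130.        ] [551.45154512 137.3313416  222.        ]
(405, 245) [ 499.44832179 -219.55443689  130.        ] [ 498.79252845 -205.99109587  222.        ]
```

View pics/t_rack.png

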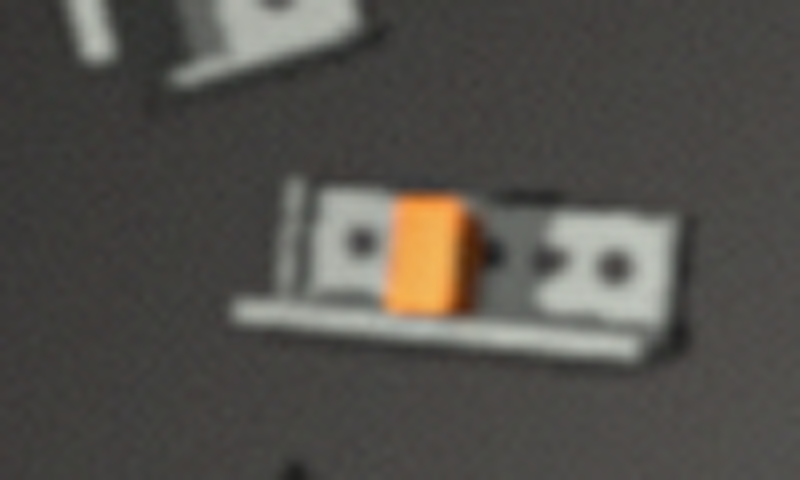

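View pics/t_stand.png

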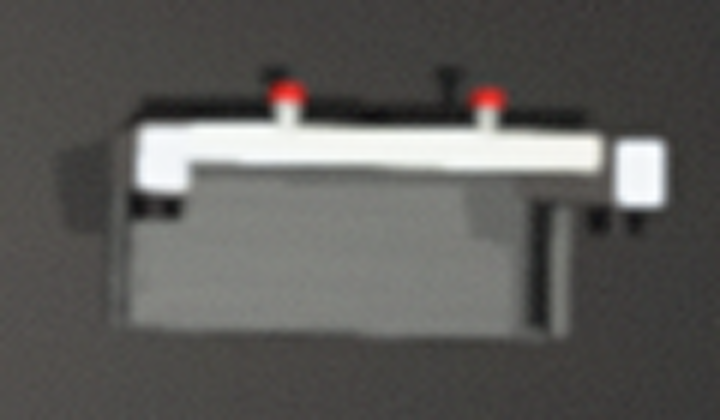

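View pics/s_rack.png

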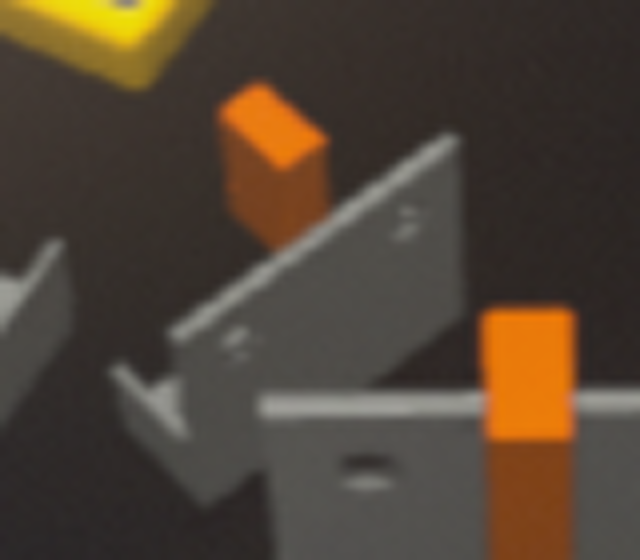

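View pics/s_stand.png

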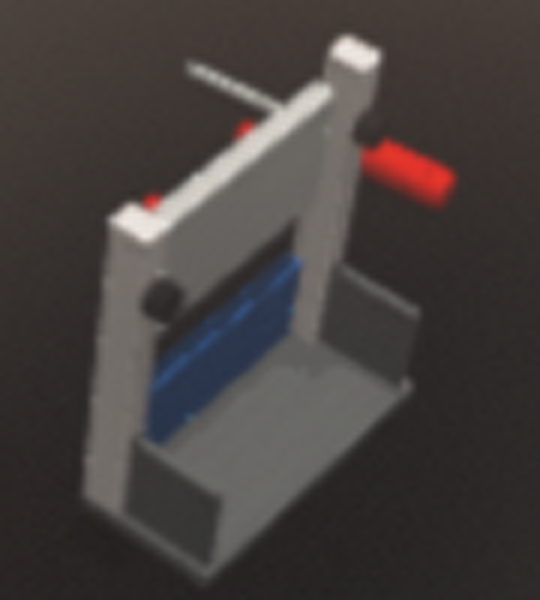

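The top crop shows the tab's top face centred near crop pixel (424,252), which is image (253,221.5). The plate's top edge runs from (229.4,229) to (280.6,233.8). In the stand crop, the heads are at about (388,235) and (421,236), with a long bar and white post tops.

```bash
python3 - <<'E'
from h import *
C=cal("top");S=cal("side")
c=onz(C,(253,221.5),155);print("tab",c)
a=onz(C,(229.4,229),110);b=onz(C,(280.6,233.75),110);d=b-a
print("edge",a,b,np.linalg.norm(d),np.arctan2(d[1],d[0])+np.pi/2)
print("tab from side", onz(S,(250+273/8,220+125/8),155))
# stand post tops
print("post", onz(C,(340+163/6,220+158/6),222),onz(C,(340+640/6,220+172/6),222))
# heads
h1=tri([(C,(340+288/6,220+93/6)),(S,(340+152/6,140+202/6))]);h2=tri([(C,(340+488/6,220+98/6)),(S,(340+246/6,140+130/6))])
print(h1,h2)
o=ctrl.get_obs();R=cv2.Rodrigues(o['orientation'])[0];print(R.round(3))
W=cal("wrist");Rt=R.T
print("cam in tool",Rt@(-W[2].T@W[3]-o['ee_pos']),(W[2]@R).round(3))
E
```

```text
tab [556.12702885 159.41307544 155.        ]
edge [539.04299274 226.90773979 110.        ] [527.29385874  94.962464   110.        ] 132.46734673457118 -0.08881127021445212
tab from side [552.67217372 161.62009216 155.        ]
post [ 495.44258327 -118.09099809  222.        ] [ 490.54992856 -302.56675773  222.        ]
(array([ 522.41673242, -170.86585397,  181.38182247]), array([1.0669651])) (array([ 520.11749488, -251.45176591,  180.99325991]), array([0.18158228]))
[[-0.     0.254 -0.967]
 [ 0.001 -0.967 -0.254]
 [-1.    -0.001 -0.   ]]
cam in tool [-157.83868372   -0.41899237  -79.9880007 ] [[-0.     1.     0.001]
 [-0.289 -0.001  0.957]
 [ 0.957 -0.     0.289]]
```

Emit:
arm_command([
  [-0.03,0,0,0.142],
  [-0.03,0,0,0.142],
  [0,-0.033,-0.033,0],
  [0,-0.033,-0.033,0],
  [0,-0.033,-0.033,0],
  [0,-0.033,-0.033,0],
  [0,-0.033,-0.033,0],
  [0,-0.033,-0.033,0],
  [0,-0.033,-0.033,0],
  [0,-0.033,-0.033,0],
])

```text
t: 1.15
ee_pos: [437.9, -345.1, 286.6]
orientation: [-2.193, 0.051, 2.196]
ft_force: [0.5, -0.6, 0.5]
width: 87.7
```

Emit:
arm_command([
  [0,-0.034,-0.026,0],
  [0,-0.034,-0.026,0],
  [0,-0.034,-0.026,0],
  [0,-0.034,-0.026,0],
  [0,0,0,0],
  [0,0,0,0],
])

```text
t: 1.75
ee_pos: [555.3, -203.4, 285.6]
orientation: [-2.195, 0.042, 2.2]
ft_force: [-0.6, 0.6, -0.1]
width: 87.7
```

```bash
cat >> h.py <<'E'
def st():
    o=ctrl.get_obs();R=cv2.Rodrigues(o['orientation'])[0]
    print("t %.2f"%o['t'],"p",o['ee_pos'].round(2),"yangle %.4f"%np.arctan2(R[1,1],R[0,1]),"tx",R[:,0].round(4),"F",o['ft_force'].round(2),"M",o['moment'].round(3),"w %.2f"%o['width'],"j6 %.2f"%o['qpos'][5])
    return o,R
def snapw(f):
    import pickle
    o,R=st(); C=cal("wrist"); snap("wrist",f); pickle.dump((C,o['ee_pos'],R),open("pics/"+f+".pkl","wb"))
def ld(f):
    import pickle
    return pickle.load(open("pics/"+f+".pkl","rb"))[0]
E
python3 - <<'E'
from h import *
snapw("w1")
E
```

```text
t 1.75 p [ 555.28 -203.37  285.59] yangle -1.6134 tx [-0.0021  0.0047 -1.    ] F [-0.57  0.58 -0.12] M [ 0.031 -0.026  0.01 ] w 87.69 j6 1.24
```

View pics/raw_w1.png

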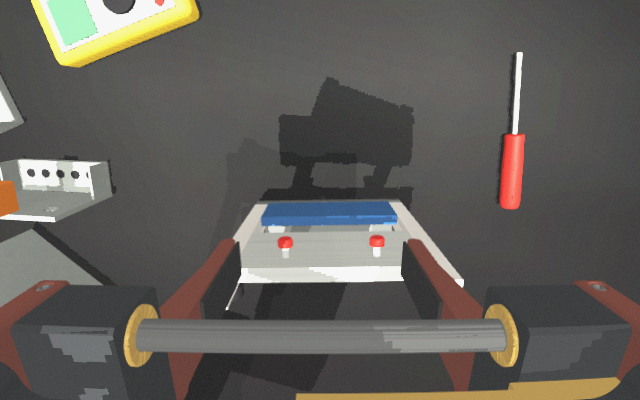

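The wrist view shows the heads at about (285,242) and (377,241), on the grey bar between the fingertips. I'll take a second view from further out and lower.

Emit:
arm_command([
  [0.0,0,-0.04,0],
  [0.02,0,-0.04,0],
  [0.025,0,0,0],
  [0,0,0,0],
  [0,0,0,0],
])

```text
t: 2.3
ee_pos: [633.0, -213.7, 239.8]
orientation: [-2.19, 0.052, 2.197]
ft_force: [-0.5, -0.6, 0.3]
width: 87.8
```

```bash
python3 - <<'E'
from h import *
snapw("w2")
crop("w1","w1c",220,190,480,320,3)
crop("w2","w2c",220,200,480,380,3)
E
```

```text
t 2.30 p [ 632.97 -213.7   239.85] yangle -1.6224 tx [-0.003   0.0042 -1.    ] F [-0.49 -0.55  0.34] M [ 0.043  0.004 -0.012] w 87.75 j6 1.28
```

View pics/w1c.png

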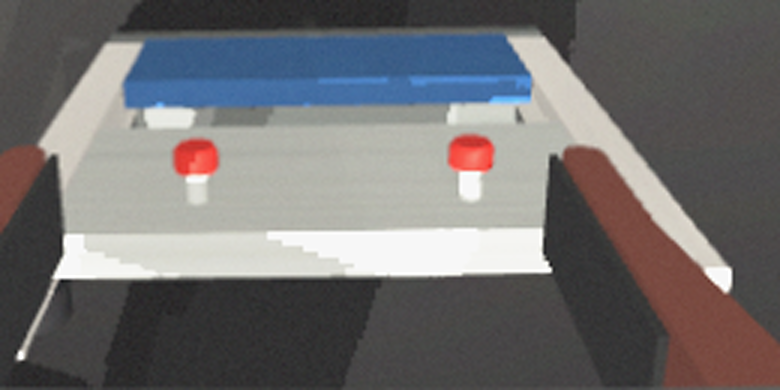

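View pics/w2c.png

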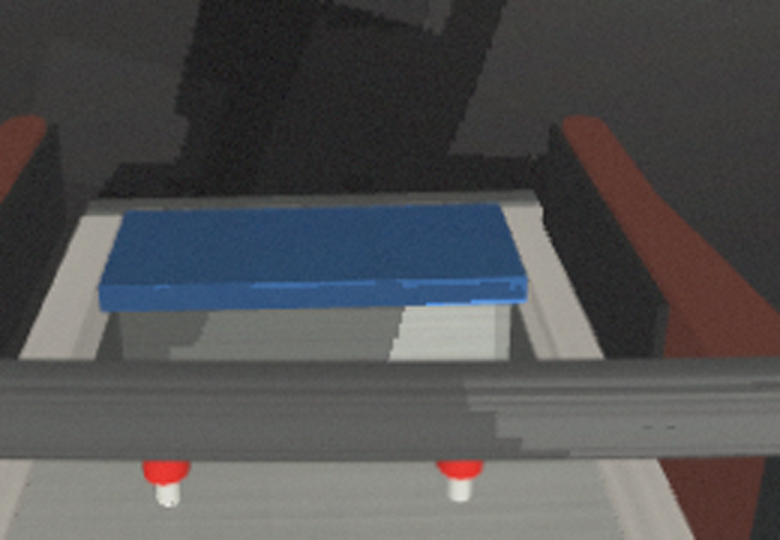

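Both views show the shank roots where they meet the bar: w1 crop (197,203) and (470,199), w2 crop (168,503) and (459,498). I'll triangulate those.

```bash
python3 - <<'E'
from h import *
A=ld("w1");B=ld("w2");S=cal("side");T=cal("top")
f1=lambda x,y:(220+x/3-.33,190+y/3-.33); f2=lambda x,y:(220+x/3-.33,200+y/3-.33)
print("rootL",tri([(A,f1(197,202)),(B,f2(168,503))]))
print("rootR",tri([(A,f1(470,199)),(B,f2(459,498))]))
for nm,p,q in [("L",f1(196,158),(340+288/6,220+93/6)),("R",f1(471,154),(340+488/6,220+98/6))]:
    print("head w1+top",nm,tri([(A,p),(T,q)]))
h1=tri([(A,f1(196,156)),(S,(340+152/6,140+202/6))]);h2=tri([(A,f1(471,152)),(S,(340+246/6,140+130/6))]);print("w1+side",h1,h2)
# blue board top-front-edge corners, z=72 known (crop w1: front face upper edge?) 
for nm,C,f,l,r in [("w1",A,f1,(127,82),(530,74)),("w2",B,f2,(100,289),(525,278))]:
    a=onz(C,f(*l),72);b=onz(C,f(*r),72);d=b-a;print(nm,"board z72",a.round(1),b.round(1),"mid",((a+b)/2).round(1),"len",np.linalg.norm(d).round(1),"ang",np.arctan2(d[1],d[0]).round(4))
for nm,C,f,l,r in [("w1",A,f1,(65,234),(548,229))]:
  for z in (195,200,205):
    a=onz(C,f(*l),z);b=onz(C,f(*r),z);d=b-a;print(nm,"bar top",z,a.round(1),b.round(1),"mid",((a+b)/2).round(1),"len",np.linalg.norm(d).round(1),"ang",np.arctan2(d[1],d[0]).round(4))
E
```

```text
rootL (array([ 508.41785651, -169.05318113,  181.50840509]), array([0.03409052]))
rootR (array([ 505.8645136 , -248.98834351,  181.14988131]), array([0.00721151]))
head w1+top L (array([ 522.1562189 , -170.56859788,  181.9044227 ]), array([1.08194047]))
head w1+top R (array([ 520.0471253 , -250.31504664,  181.20052854]), array([1.63332393]))
w1+side (array([ 522.94680492, -170.0232929 ,  181.64599151]), array([0.21749403])) (array([ 520.24613623, -249.80149828,  181.53054316]), array([1.31133936]))
w1 board z72 [ 509.1 -129.2   72. ] [ 505.7 -290.    72. ] mid [ 507.4 -209.6   72. ] len 160.8 ang -1.5918
w2 board z72 [ 508.1 -128.3   72. ] [ 504.8 -289.7   72. ] mid [ 506.4 -209.    72. ] len 161.4 ang -1.5913
w1 bar top 195 [ 506.5 -133.   195. ] [ 502.4 -268.8  195. ] mid [ 504.4 -200.9  195. ] len 135.8 ang -1.6004
w1 bar top 200 [ 509.  -134.5  200. ] [ 505.1 -267.5  200. ] mid [ 507.1 -201.   200. ] len 133.1 ang -1.6004
w1 bar top 205 [ 511.6 -136.   205. ] [ 507.8 -266.3  205. ] mid [ 509.7 -201.1  205. ] len 130.4 ang -1.6004
```

Stand estimate:
- Face at pin middle: (507.1, −209.0)
- Pin axis z: about 178
- Stand-y angle: about −1.597

Next I go over the rack and turn the tool half round, so that the camera will be on the robot's side.

Emit:
arm_command([
  [-0.045,0,0,0],
  [0,-0.045,0.009,0],
  [0,-0.045,0.009,0],
  [0,-0.045,0.009,0],
  [0,-0.045,0.009,0],
  [0,-0.045,0.009,0],
  [0,-0.045,0.009,0],
  [0,-0.045,0.009,0],
  [0,-0.045,0.009,0],
  [0,0,0,-0.149],
])

```text
t: 3.35
ee_pos: [577.7, 153.9, 304.7]
orientation: [2.201, 0.095, -2.162]
ft_force: [-0.3, 0.4, 0.4]
width: 88.0
```

Emit:
arm_command([
  [0,0,0,-0.149],
  [0,0,0,-0.149],
  [0,0,0,-0.149],
  [0,0,0,-0.149],
  [0,0,0,-0.149],
  [0,0,0,-0.149],
  [0,0,0,-0.149],
  [0,0,0,-0.149],
  [0,0,0,-0.149],
  [0,0,0,-0.149],
])

```text
t: 4.35
ee_pos: [575.7, 150.0, 322.9]
orientation: [1.224, 1.194, -1.168]
ft_force: [0.0, 0.9, -0.1]
width: 88.0
```

Emit:
arm_command([
  [0,0,0,-0.149],
  [0,0,0,-0.149],
  [0,0,0,-0.149],
  [0,0,0,-0.149],
  [0,0,0,-0.149],
  [0,0,0,-0.149],
  [0,0,0,-0.149],
  [0,0,0,-0.149],
  [0,0,0,-0.149],
  [0,0,0,-0.149],
])

```text
t: 5.35
ee_pos: [573.7, 142.3, 340.9]
orientation: [0.056, 1.513, -0.034]
ft_force: [-0.4, 0.3, 0.0]
width: 87.5
```

```bash
python3 - <<'E'
from h import *
snapw("w3")
E
```

```text
t 5.35 p [573.75 142.32 340.9 ] yangle 1.5132 tx [ 0.0581  0.0124 -0.9982] F [-0.41  0.31  0.03] M [ 0.053 -0.128  0.02 ] w 87.53 j6 -1.29
```

View pics/raw_w3.png

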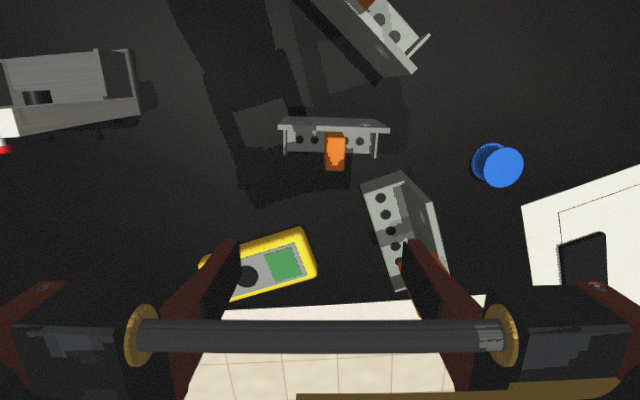

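The wrist view shows the rack with its tab top near (335,145). The tool has picked up a 3° tilt and about 36 mm of rise during the spin. I'll check whether it drifts at rest.

Emit:
arm_command([
  [0,0,0,0],
  [0,0,0,0],
  [0,0,0,0],
])

```text
t: 5.7
ee_pos: [573.5, 141.1, 344.1]
orientation: [0.059, 1.508, -0.035]
ft_force: [-0.4, -0.3, -0.2]
width: 87.6
```

```bash
python3 - <<'E'
from h import *
st()
E
```

```text
t 5.70 p [573.53 141.11 344.05] yangle 1.5109 tx [ 0.0621  0.0131 -0.998 ] F [-0.38 -0.35 -0.18] M [ 0.064 -0.111  0.026] w 87.59 j6 -1.29
```

```bash
python3 - <<'E'
from h import *
o,_=st();print(o['qpos'].round(4),o['qvel'].round(4),o['joint_torque'].round(2))
E
```

```text
t 5.70 p [573.53 141.11 344.05] yangle 1.5109 tx [ 0.0621  0.0131 -0.998 ] F [-0.38 -0.35 -0.18] M [ 0.064 -0.111  0.026] w 87.59 j6 -1.29
[ 2.2160e-01  2.2940e-01  1.6286e+00 -1.0000e-03  1.2201e+00 -1.2885e+00] [-0.004  -0.0094 -0.0008  0.0002  0.0037  0.0203] [-2.000e-02 -4.612e+01 -3.107e+01 -0.000e+00 -1.700e-01 -4.000e-02]
```

Emit:
arm_command([
  [0,0,0,0],
  [0,0,0,0],
  [0,0,0,0],
])

```text
t: 6.0
ee_pos: [573.4, 141.0, 344.3]
orientation: [0.061, 1.508, -0.038]
ft_force: [0.1, 0.4, -0.4]
width: 87.7
```

```bash
python3 - <<'E'
from h import *
o,_=st();print(o['qpos'].round(4),o['qvel'].round(4),o['joint_torque'].round(2))
E
```

```text
t 6.00 p [573.44 140.96 344.31] yangle 1.5075 tx [ 0.0623  0.0131 -0.998 ] F [ 0.05  0.44 -0.38] M [ 0.079 -0.121 -0.016] w 87.73 j6 -1.29
[ 2.2140e-01  2.2890e-01  1.6287e+00 -1.0000e-03  1.2203e+00 -1.2853e+00] [-0.0003  0.0018  0.0011 -0.0016 -0.0006  0.0055] [-3.000e-02 -4.612e+01 -3.107e+01  0.000e+00 -1.700e-01  0.000e+00]
```

```bash
python3 - <<'E'
from h import *
for r in [[-2.193,.051,2.196],[-2.195,.042,2.2],[-2.19,.052,2.197],[2.201,.095,-2.162],[1.224,1.194,-1.168],[.056,1.513,-.034],[.061,1.508,-.038]]:
    print(cv2.Rodrigues(np.array(r))[0][:,0].round(4))
E
```

```text
[-0.0013  0.0034 -1.    ]
[-0.0022  0.0047 -1.    ]
[-0.0031  0.004  -1.    ]
[ 0.0177  0.0054 -0.9998]
[ 0.0375  0.0092 -0.9993]
[ 0.0576  0.0124 -0.9983]
[ 0.0626  0.0128 -0.998 ]
```

Emit:
arm_command([
  [0,0,0,0.1],
  [0,0,0,0.1],
  [0,0,0,0.1],
  [0,0,0,0.1],
  [0,0,0,0],
  [0,0,0,0],
])

```text
t: 6.6
ee_pos: [573.3, 141.2, 343.3]
orientation: [0.393, 1.482, -0.351]
ft_force: [-0.1, 0.0, 0.1]
width: 87.8
```

```bash
python3 - <<'E'
from h import *
st()
E
```

```text
t 6.60 p [573.31 141.25 343.25] yangle 1.0939 tx [ 0.0605  0.0127 -0.9981] F [-0.14  0.04  0.13] M [ 0.023 -0.113 -0.008] w 87.83 j6 -0.87
```

Emit:
arm_command([
  [0,0,0,-0.1],
  [0,0,0,-0.1],
  [0,0,0,-0.1],
  [0,0,0,-0.1],
  [0,0,0,0],
  [0,0,0,0],
])

```text
t: 7.2
ee_pos: [573.2, 141.4, 342.8]
orientation: [0.052, 1.511, -0.03]
ft_force: [-0.2, 0.2, 0.4]
width: 87.9
```

```bash
python3 - <<'E'
from h import *
st()
E
```

```text
t 7.20 p [573.24 141.37 342.81] yangle 1.5189 tx [ 0.0596  0.0125 -0.9981] F [-0.22  0.23  0.42] M [ 0.032 -0.136 -0.   ] w 87.88 j6 -1.30
```

Emit:
arm_command([
  [0.045,0,0,0],
  [0,0,0,0.149],
  [0,0,0,0.149],
  [0,0,0,0.149],
  [0,0,0,0.149],
  [0,0,0,-0.149],
  [0,0,0,-0.149],
  [0,0,0,-0.149],
  [0,0,0,-0.149],
  [0,0,0,0],
])

```text
t: 8.2
ee_pos: [576.5, 142.2, 296.0]
orientation: [0.064, 1.51, -0.041]
ft_force: [0.2, 0.0, 0.3]
width: 88.0
```

```bash
python3 - <<'E'
from h import *
st()
snapw("w4")
E
```

```text
t 8.20 p [576.46 142.19 295.99] yangle 1.5045 tx [ 0.0601  0.0127 -0.9981] F [0.17 0.05 0.35] M [ 0.052 -0.108 -0.011] w 88.02 j6 -1.28
t 8.20 p [576.46 142.19 295.99] yangle 1.5045 tx [ 0.0601  0.0127 -0.9981] F [0.17 0.05 0.35] M [ 0.052 -0.108 -0.011] w 88.02 j6 -1.28
```

```bash
python3 - <<'E'
from h import *
crop("w4","w4c",240,80,440,210,4)
E
```

```text
(no output)
```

View pics/w4c.png

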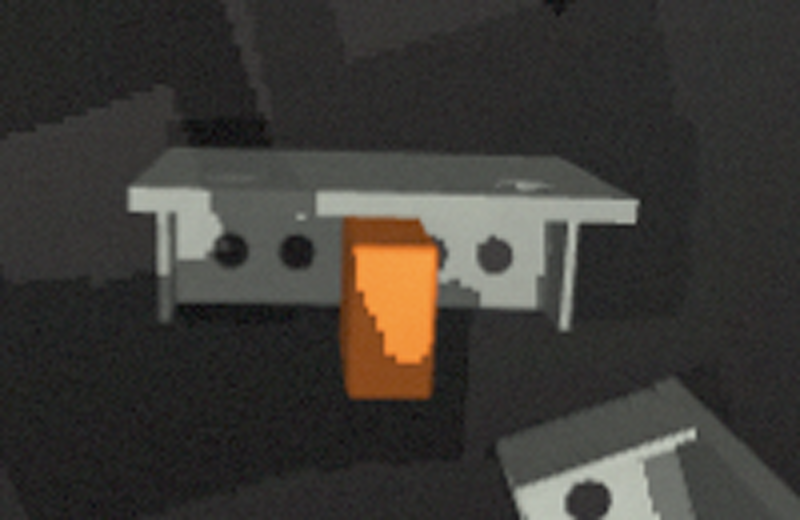

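The crop shows the tab's top face with corners (347,243), (437,245), (432,399) and (349,399). The plate's top back edge runs from (130,187) to (637,200).

```bash
python3 - <<'E'
from h import *
A=ld("w4");T=cal("top")
f=lambda x,y:(240+x/4-.375,80+y/4-.375)
P=np.array([onz(A,f(*p),155) for p in [(347,243),(437,245),(432,399),(349,399)]])
print(P.round(1).tolist(),"tab c",P.mean(0))
for z,l,r in [(110,(130,187),(637,200)),(110,(130,211),(637,222))]:
    a=onz(A,f(*l),z);b=onz(A,f(*r),z);d=b-a;print(a.round(1),b.round(1),"mid",((a+b)/2).round(1),np.linalg.norm(d).round(1),np.arctan2(d[1],d[0]).round(4))
E
```

```text
[[536.2, 152.6, 155.0], [538.1, 172.7, 155.0], [573.7, 170.1, 155.0], [572.3, 150.9, 155.0]] tab c [555.06547615 161.58921856 155.        ]
[525.5  99.7 110. ] [537.6 228.5 110. ] mid [531.6 164.1 110. ] 129.3 1.4775
[531.5  99.  110. ] [543.2 228.5 110. ] mid [537.4 163.8 110. ] 130.0 1.4809
```

```bash
cat >> h.py <<'E'
def go(target,yang=None):
    o,R=st(); d=np.array(target,float)-o['ee_pos']; print("tool delta mm",(R.T@d).round(2), "yaw", None if yang is None else round(float(np.arctan2(R[1,1],R[0,1])-yang),4))
E
python3 - <<'E'
from h import *
go([554.9,161.7,200],1.479)
go([554.9,161.7,141],1.479)
E
```

```text
t 8.25 p [576.47 142.17 296.03] yangle 1.5006 tx [ 0.0602  0.0128 -0.9981] F [-0.69 -0.27  0.25] M [ 0.053 -0.091  0.037] w 87.78 j6 -1.28
tool delta mm [ 94.79  16.33 -28.55] yaw 0.0216
t 8.25 p [576.47 142.17 296.03] yangle 1.5006 tx [ 0.0602  0.0128 -0.9981] F [-0.69 -0.27  0.25] M [ 0.053 -0.091  0.037] w 87.78 j6 -1.28
tool delta mm [153.68  15.33 -32.04] yaw 0.0216
```

Emit:
arm_command([
  [0.019,0.0033,-0.0057,0.0216],
  [0.019,0.0033,-0.0057,0],
  [0.019,0.0033,-0.0057,0],
  [0.019,0.0033,-0.0057,0],
  [0.019,0.0033,-0.0057,0],
  [0,0,0,0],
  [0,0,0,0],
], hand=0.055)

```text
t: 8.95
ee_pos: [556.6, 163.5, 198.5]
orientation: [0.113, 1.505, -0.085]
ft_force: [0.3, 0.2, 0.1]
width: 54.9
```

```bash
python3 - <<'E'
from h import *
snapw("w5")
go([554.9,161.7,141],1.479)
E
```

```text
t 8.95 p [556.65 163.54 198.52] yangle 1.4441 tx [ 0.0641  0.0136 -0.9978] F [0.29 0.16 0.06] M [ 0.057 -0.103 -0.001] w 54.91 j6 -1.17
t 9.00 p [556.55 163.44 198.53] yangle 1.4443 tx [ 0.064   0.0136 -0.9979] F [-1.31  0.82  0.38] M [ 0.011 -0.05  -0.043] w 55.12 j6 -1.17
tool delta mm [57.27 -3.17 -4.97] yaw -0.0347
```

View pics/raw_w5.png

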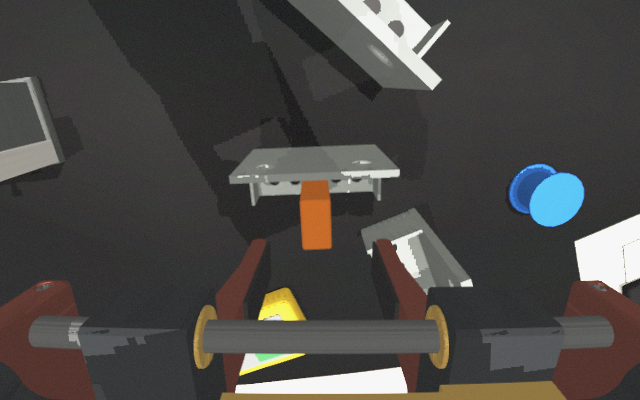

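Emit:
arm_command([
  [0.0,-0.0032,-0.005,-0.0347],
  [0,0,0,0],
  [0.019,0,0,0],
  [0.019,0,0,0],
  [0.012,0,0,0],
  [0,0,0,0],
  [0,0,0,0],
])

```text
t: 9.7
ee_pos: [561.4, 162.2, 154.5]
orientation: [0.096, 1.493, -0.063]
ft_force: [1.5, -0.8, -0.3]
width: 55.0
```

```bash
python3 - <<'E'
from h import *
snapw("w6")
go([554.9,161.7,141],1.479)
E
```

```text
t 9.70 p [561.36 162.15 154.49] yangle 1.4691 tx [ 0.0772  0.0169 -0.9969] F [ 1.51 -0.82 -0.25] M [ 0.045 -0.083 -0.002] w 55.01 j6 -1.20
t 9.75 p [561.37 162.16 154.57] yangle 1.4692 tx [ 0.0774  0.017  -0.9969] F [ 0.54  0.26 -0.54] M [ 0.075 -0.073  0.048] w 54.83 j6 -1.20
tool delta mm [13.02 -1.45 -7.39] yaw -0.0098
```

View pics/raw_w6.png

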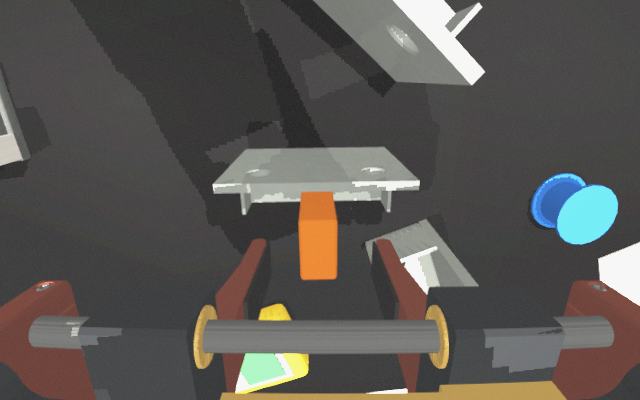

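Emit:
arm_command([
  [0.003,-0.0015,-0.0025,-0.01],
  [0.0035,0,-0.0025,0],
  [0.003,0,-0.0025,0],
  [0.0025,0,0,0],
  [0,0,0,0],
  [0,0,0,0],
])

```text
t: 10.35
ee_pos: [554.9, 161.9, 143.0]
orientation: [0.088, 1.49, -0.055]
ft_force: [1.0, 0.8, 0.7]
width: 54.9
```

```bash
python3 - <<'E'
from h import *
go([554.9,161.7,141],1.479)
E
```

```text
t 10.35 p [554.89 161.86 142.98] yangle 1.4798 tx [ 0.0801  0.0177 -0.9966] F [1.05 0.76 0.73] M [ 0.038 -0.117  0.001] w 54.90 j6 -1.21
tool delta mm [ 1.97 -0.21 -0.13] yaw 0.0008
```

Emit:
arm_command([
  [0.002,0,0,0],
  [0,0,0,0],
  [0,0,0,0],
  [0,0,0,0],
  [0,0,0,0],
  [0,0,0,0],
], hand=0.0)

```text
t: 10.95
ee_pos: [555.4, 161.9, 141.0]
orientation: [0.088, 1.49, -0.055]
ft_force: [0.1, 0.7, 0.1]
width: 20.2
```

```bash
python3 - <<'E'
from h import *
st()
E
```

```text
t 10.95 p [555.4  161.9  140.99] yangle 1.4799 tx [ 0.0805  0.0177 -0.9966] F [0.08 0.7  0.13] M [-0.007 -0.1    0.012] w 20.23 j6 -1.21
```

Emit:
arm_command([
  [-0.005,0,0.0004,0],
  [-0.01,0,0.0008,0],
  [-0.01,0,0.0008,0],
  [-0.01,0,0.0008,0],
  [-0.005,0,0,0],
  [0,0,0,0],
  [0,0,0,0],
])

```text
t: 11.65
ee_pos: [554.2, 160.7, 184.8]
orientation: [0.088, 1.491, -0.055]
ft_force: [-0.3, -0.5, -3.5]
width: 19.5
```

```bash
python3 - <<'E'
from h import *
o,R=st();print(R.round(4))
E
```

```text
t 11.65 p [554.19 160.66 184.76] yangle 1.4797 tx [ 0.0796  0.0175 -0.9967] F [-0.3  -0.55 -3.54] M [ 0.035 -0.063 -0.022] w 19.48 j6 -1.21
[[ 0.0796  0.0909  0.9927]
 [ 0.0175  0.9956 -0.0926]
 [-0.9967  0.0248  0.0777]]
```

Gripped and lifted: weight about 3.5 N, tilt steady. Now I raise it and carry it over in front of the stand.

Emit:
arm_command([
  [-0.01,0.0002,0.0008,0],
  [-0.02,0.0005,0.0016,0],
  [-0.02,0.0005,0.0016,0],
  [-0.02,0.0005,0.0016,0],
  [-0.02,0.0005,0.0016,0],
  [-0.02,0.0005,0.0016,0],
  [-0.02,0.0005,0.0016,0],
  [-0.015,0.0004,0.0012,0],
  [-0.007,0,0,0],
  [0,0,0,0],
])

```text
t: 12.65
ee_pos: [551.9, 160.0, 344.4]
orientation: [0.087, 1.496, -0.056]
ft_force: [-0.6, -0.1, -3.0]
width: 19.7
```

```bash
python3 - <<'E'
from h import *
st()
E
```

```text
t 12.65 p [551.86 159.96 344.4 ] yangle 1.4797 tx [ 0.0739  0.016  -0.9971] F [-0.64 -0.07 -2.99] M [ 0.075 -0.045 -0.001] w 19.72 j6 -1.21
```

Emit:
arm_command([
  [-0.0002,-0.015,0.0015,0],
  [-0.0005,-0.03,0.0035,0],
  [-0.0005,-0.03,0.0035,0],
  [-0.0005,-0.03,0.0035,0],
  [-0.0005,-0.03,0.0035,0],
  [-0.0005,-0.03,0.0035,0],
  [-0.0005,-0.02,0.002,0],
  [0,-0.01,0,0],
  [0,0,0,0],
  [0,0,0,0],
])

```text
t: 13.65
ee_pos: [548.1, -49.8, 334.4]
orientation: [0.084, 1.514, -0.058]
ft_force: [0.8, 1.0, -2.6]
width: 19.8
```

```bash
python3 - <<'E'
from h import *
go([566,-209,344],1.546)
E
```

```text
t 13.65 p [548.09 -49.82 334.4 ] yangle 1.4800 tx [ 0.0567  0.014  -0.9983] F [ 0.78  0.97 -2.55] M [ 0.04  -0.137 -0.012] w 19.75 j6 -1.61
tool delta mm [ -10.8  -156.68   32.92] yaw -0.066
```

Emit:
arm_command([
  [-0.001,-0.01,0.002,-0.01],
  [-0.001,-0.017,0.0036,-0.01],
  [-0.001,-0.017,0.0036,-0.01],
  [-0.001,-0.017,0.0036,-0.01],
  [-0.001,-0.017,0.0036,-0.01],
  [-0.001,-0.017,0.0036,-0.01],
  [-0.001,-0.017,0.0036,0],
  [-0.001,-0.017,0.0036,0],
  [-0.001,-0.012,0.002,0],
  [0,0,0,0],
])

```text
t: 14.65
ee_pos: [572.9, -194.4, 342.7]
orientation: [0.022, 1.514, 0.002]
ft_force: [-0.0, 0.5, -3.0]
width: 19.7
```

```bash
python3 - <<'E'
from h import *
go([566,-209,344],1.546)
E
```

```text
t 14.65 p [ 572.88 -194.41  342.72] yangle 1.5580 tx [ 0.0564  0.0149 -0.9983] F [-0.01  0.52 -3.04] M [ 0.041 -0.19   0.007] w 19.66 j6 -1.93
tool delta mm [ -1.88 -14.66  -6.6 ] yaw 0.012
```

Emit:
arm_command([
  [-0.001,-0.008,-0.003,0.006],
  [-0.001,-0.007,-0.003,0.003],
  [0,0,0,0],
  [0,0,0,0],
])

```text
t: 15.05
ee_pos: [565.5, -209.7, 344.0]
orientation: [0.031, 1.515, -0.005]
ft_force: [-0.3, -0.1, -3.9]
width: 19.7
```

```bash
python3 - <<'E'
from h import *
snapw("w7"); snap("top","t7"); snap("side","s7"); st()
crop("t7","t7c",330,190,480,290,5)
crop("s7","s7c",320,60,450,190,5)
E
```

```text
t 15.05 p [ 565.48 -209.66  343.98] yangle 1.5484 tx [ 0.0555  0.016  -0.9983] F [-0.29 -0.13 -3.92] M [ 0.057 -0.125  0.01 ] w 19.70 j6 -1.95
t 15.20 p [ 565.73 -209.46  344.  ] yangle 1.5489 tx [ 0.0556  0.0159 -0.9983] F [-0.25 -1.33 -3.56] M [ 0.068 -0.08  -0.006] w 19.75 j6 -1.95
```

View pics/raw_w7.png

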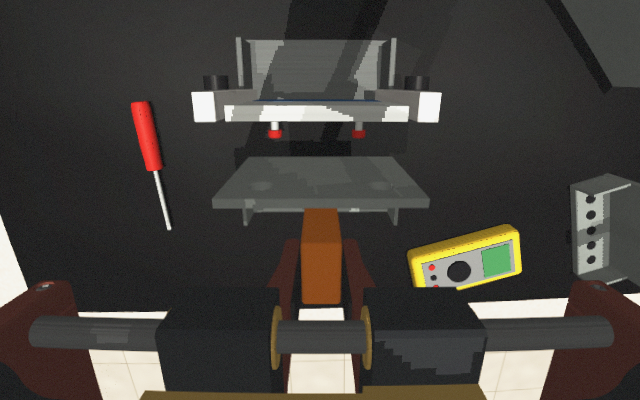

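View pics/t7c.png

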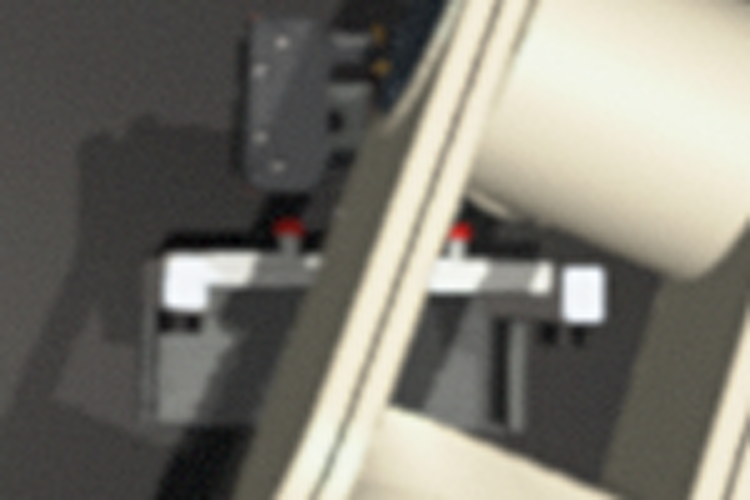

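View pics/s7c.png

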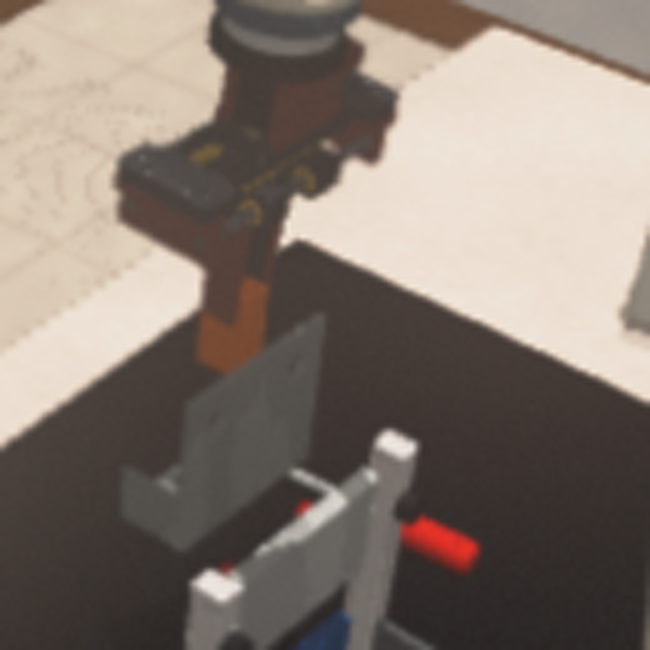

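The wrist view shows the plate's back between top corners (213,207) and (429,207) and bottom corners (245,157) and (392,157). The heads are at (275,133) and (359,133). I'll enlarge it for a pose fit.

```bash
python3 - <<'E'
from h import *
crop("w7","w7c",200,80,450,235,3.2) if False else None
im=cv2.imread("pics/raw_w7.png")
for n,(x0,y0,x1,y1) in {"w7a":(200,145,440,220),"w7b":(180,80,450,150)}.items():
    c=im[y0:y1,x0:x1]; c=cv2.convertScaleAbs(c,alpha=1.8,beta=10) if n=="w7a" else c
    cv2.imwrite("pics/%s.png"%n,cv2.resize(c,None,fx=3,fy=3,interpolation=cv2.INTER_CUBIC))
E
```

```text
(no output)
```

View pics/w7a.png

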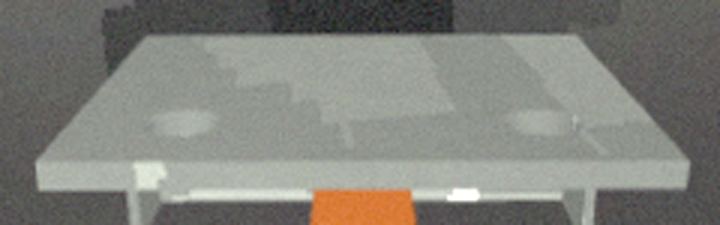

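View pics/w7b.png

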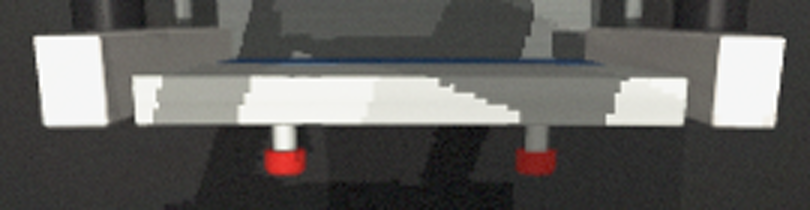

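```bash
cat > fit.py <<'E'
from h import *
from scipy.optimize import least_squares
def rackfit(C,pts,p0):
    # pts: list of (rack_back-frame xyz, uv); p=(xyz, rotvec small on nominal)
    N=np.array([[-1,0,0],[0,-1,0],[0,0,1]],float)
    X=np.array([a for a,_ in pts],float);U=np.array([b for _,b in pts])
    def f(p): return (proj(C,(cv2.Rodrigues(p[3:])[0]@N@X.T).T+p[:3])-U).ravel()
    r=least_squares(f,p0); J=r.jac; s=np.sqrt(np.diag(np.linalg.inv(J.T@J)))*.4
    return r.x,s,f(r.x).reshape(-1,2)
def standfit(C,pts,p0):
    # p=(x,y,yaw,zp); pts stand frame with z rel. to pin axis
    X=np.array([a for a,_ in pts],float);U=np.array([b for _,b in pts])
    def f(p):
        c,s=np.cos(p[2]),np.sin(p[2]);R=np.array([[-c,s,0],[-s,-c,0],[0,0,1]])
        return (proj(C,(R@X.T).T+[p[0],p[1],p[3]])-U).ravel()
    r=least_squares(f,p0); J=r.jac; s=np.sqrt(np.diag(np.linalg.inv(J.T@J)))*.4
    return r.x,s,f(r.x).reshape(-1,2)
E
python3 - <<'E'
from fit import *
A=ld("w7")
f=lambda x,y:(200+x/3-.33,145+y/3-.33); g=lambda x,y:(180+x/3-.33,80+y/3-.33)
pts=[((0,65,-85),f(147,35)),((0,-65,-85),f(580,35)),((0,65,25),f(37,161)),((0,-65,25),f(689,161)),((-6,65,25),f(37,189)),((-6,-65,25),f(689,189)),((0,40,0),f(183,123)),((0,-40,0),f(545,122))]
x,s,r=rackfit(A,pts,np.array([541,-209,290,0,0,0]));print(x.round(4),s.round(3));print(r.round(1).tolist())
sp=[((0,81,22),g(133,125)),((0,-81,22),g(687,125)),((-17,40,5.5),g(285,174)),((-17,-40,5.5),g(536,174)),((-10,40,6.5),g(285,150)),((-10,-40,6.5),g(536,150)),((0,40,22),g(285,125)),((0,-40,22),g(536,125))]
x,s,r=standfit(A,sp[:6],np.array([507,-209,0,178.]));print(x.round(4),s.round(3));print(r.round(1).tolist())
E
```

```text
[ 5.403154e+02 -2.077050e+02  2.885873e+02  1.810000e-02  2.300000e-02
 -2.250000e-02] [0.133 0.104 0.312 0.003 0.003 0.002]
[[0.5, 0.1], [-0.4, 0.0], [-0.6, 0.1], [0.8, 0.0], [0.6, 0.1], [-0.4, 0.1], [-0.2, -0.3], [-0.2, -0.0]]
[ 5.071172e+02 -2.090675e+02 -2.540000e-02  1.794403e+02] [0.172 0.154 0.003 0.773]
[[0.6, -0.2], [-0.7, -0.2], [-0.5, -0.2], [0.5, -0.2], [-0.9, 0.4], [1.0, 0.4]]
```

Fits, from the one image:

| | Position | Angles |
|---|---|---|
| Rack back | (540.3, −207.7, 288.6) | yaw −0.0225, roll 0.018, pitch 0.023 |
| Stand face at pins | (507.1, −209.1), pin z ≈ 179.4 ±1 | yaw −0.025 |

Next I feel for the head tops with the plate's underside: go in 25 mm, then down gently.

```bash
python3 - <<'E'
from h import *
go([540.4,-211.0,344]);go([540.4,-211.0,334])
E
```

```text
t 15.20 p [ 565.73 -209.46  344.  ] yangle 1.5489 tx [ 0.0556  0.0159 -0.9983] F [-0.25 -1.33 -3.56] M [ 0.068 -0.08  -0.006] w 19.75 j6 -1.95
tool delta mm [ -1.43  -2.09 -25.25] yaw None
t 15.20 p [ 565.73 -209.46  344.  ] yangle 1.5489 tx [ 0.0556  0.0159 -0.9983] F [-0.25 -1.33 -3.56] M [ 0.068 -0.08  -0.006] w 19.75 j6 -1.95
tool delta mm [  8.55  -2.26 -25.8 ] yaw None
```

Emit:
arm_command([
  [-0.0004,-0.0005,-0.006,0],
  [-0.0004,-0.0005,-0.007,0],
  [-0.0004,-0.0005,-0.007,0],
  [-0.0002,-0.0005,-0.005,0],
  [0,0,0,0],
  [0,0,0,0],
])

```text
t: 15.8
ee_pos: [537.9, -210.2, 344.1]
orientation: [0.03, 1.515, -0.004]
ft_force: [-0.1, -0.7, -2.7]
width: 19.6
```

```bash
python3 - <<'E'
from h import *
go([540.4,-211.0,333])
E
```

```text
t 15.80 p [ 537.86 -210.17  344.13] yangle 1.5498 tx [ 0.0554  0.016  -0.9983] F [-0.08 -0.67 -2.65] M [-0.006 -0.089 -0.007] w 19.56 j6 -1.97
tool delta mm [11.24 -0.97  1.94] yaw None
```

Emit:
arm_command([
  [0.004,-0.0005,0.001,0],
  [0.004,-0.0004,0.0009,0],
  [0.003,0,0,0],
  [0,0,0,0],
  [0,0,0,0],
])

```text
t: 16.3
ee_pos: [541.1, -211.0, 331.8]
orientation: [0.03, 1.516, -0.003]
ft_force: [-0.5, 0.1, -2.8]
width: 19.6
```

```bash
python3 - <<'E'
from h import *
st()
E
```

```text
t 16.30 p [ 541.09 -211.01  331.79] yangle 1.5500 tx [ 0.0552  0.0163 -0.9983] F [-0.5   0.09 -2.81] M [ 0.067 -0.128  0.026] w 19.61 j6 -1.97
```

Emit:
arm_command([
  [0.0015,0,0,0],
  [0,0,0,0],
  [0.001,0,0,0],
  [0,0,0,0],
])

```text
t: 16.7
ee_pos: [541.4, -210.9, 329.1]
orientation: [0.03, 1.516, -0.003]
ft_force: [0.9, -0.4, -2.7]
width: 19.6
```

Emit:
arm_command([
  [0.001,0,0,0],
  [0,0,0,0],
])

```text
t: 16.9
ee_pos: [541.5, -210.9, 328.2]
orientation: [0.03, 1.515, -0.003]
ft_force: [0.0, -0.5, -3.0]
width: 20.0
```

Emit:
arm_command([
  [0.001,0,0,0],
  [0,0,0,0],
])

```text
t: 17.1
ee_pos: [541.5, -210.9, 327.2]
orientation: [0.03, 1.515, -0.004]
ft_force: [-0.2, -0.0, -3.4]
width: 20.0
```

Emit:
arm_command([
  [0.0008,0,0,0],
  [0,0,0,0],
])

```text
t: 17.3
ee_pos: [541.8, -211.0, 326.7]
orientation: [0.029, 1.515, -0.004]
ft_force: [-0.5, -0.6, -2.3]
width: 19.5
```

Emit:
arm_command([
  [0.0008,0,0,0],
  [0,0,0,0],
])

```text
t: 17.5
ee_pos: [542.0, -211.0, 326.6]
orientation: [0.029, 1.514, -0.004]
ft_force: [-0.3, 0.5, -2.5]
width: 19.7
```

Emit:
arm_command([
  [0.0008,0,0,0],
  [0,0,0,0],
])

```text
t: 17.7
ee_pos: [542.3, -210.9, 326.6]
orientation: [0.029, 1.513, -0.004]
ft_force: [-1.1, 0.8, -1.4]
width: 20.0
```

Contact: z stalls at TCP 326.7, where vision predicted 326.3. So pin z is about 179.2. I back off and lower in front of the pins.

Emit:
arm_command([
  [-0.004,0,0,0],
  [-0.002,0,0.008,0],
  [0,0,0.01,0],
  [0,0,0.008,0],
  [0,0,0.002,0],
  [0,0,0,0],
  [0,0,0,0],
])

```text
t: 18.4
ee_pos: [572.7, -211.7, 332.7]
orientation: [0.029, 1.515, -0.003]
ft_force: [-0.4, -0.2, -3.6]
width: 19.9
```

```bash
python3 - <<'E'
from h import *
go([568,-211.0,234.6])
E
```

```text
t 18.40 p [ 572.71 -211.67  332.67] yangle 1.5505 tx [ 0.056   0.016  -0.9983] F [-0.37 -0.23 -3.56] M [-0.016 -0.097 -0.006] w 19.90 j6 -1.95
tool delta mm [ 97.65  -1.11 -10.17] yaw None
```

Emit:
arm_command([
  [0.006,0,-0.0005,0],
  [0.011,0,-0.0008,0],
  [0.011,0,-0.0008,0],
  [0.011,0,-0.0008,0],
  [0.011,0,-0.0008,0],
  [0.011,0,-0.0008,0],
  [0.011,0,-0.0008,0],
  [0.008,0,-0.0005,0],
  [0,0,0,0],
  [0,0,0,0],
])

```text
t: 19.4
ee_pos: [569.3, -209.6, 243.1]
orientation: [0.031, 1.519, -0.002]
ft_force: [-0.9, -0.5, -3.0]
width: 19.7
```

```bash
python3 - <<'E'
from h import *
snapw("w8")
go([568,-211.0,234.6])
E
```

```text
t 19.40 p [ 569.26 -209.64  243.11] yangle 1.5500 tx [ 0.0521  0.0175 -0.9985] F [-0.88 -0.55 -2.97] M [ 0.068 -0.093 -0.001] w 19.70 j6 -1.96
t 19.45 p [ 569.23 -209.67  243.2 ] yangle 1.5499 tx [ 0.0521  0.0175 -0.9985] F [-0.93 -0.51 -3.75] M [ 0.031 -0.111  0.054] w 20.01 j6 -1.96
tool delta mm [ 8.5  -1.51 -1.64] yaw None
```

View pics/raw_w8.png

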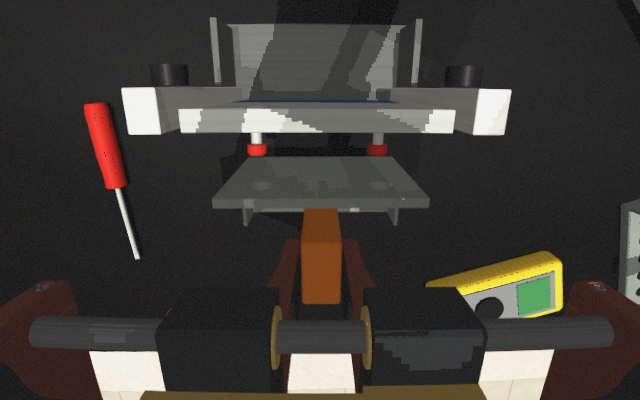

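```bash
python3 - <<'E'
from h import *
im=cv2.imread("pics/raw_w8.png")
for n,(x0,y0,x1,y1) in {"w8a":(200,145,440,220),"w8b":(170,80,470,165)}.items():
    c=im[y0:y1,x0:x1]; c=cv2.convertScaleAbs(c,alpha=1.8,beta=10) if n=="w8a" else c
    s=3 if n=="w8a" else 2.5
    cv2.imwrite("pics/%s.png"%n,cv2.resize(c,None,fx=s,fy=s,interpolation=cv2.INTER_CUBIC))
E
```

```text
(no output)
```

View pics/w8a.png

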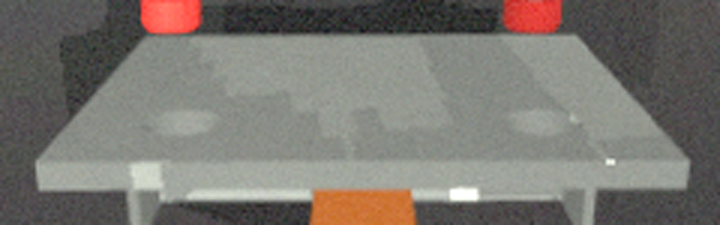

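View pics/w8b.png

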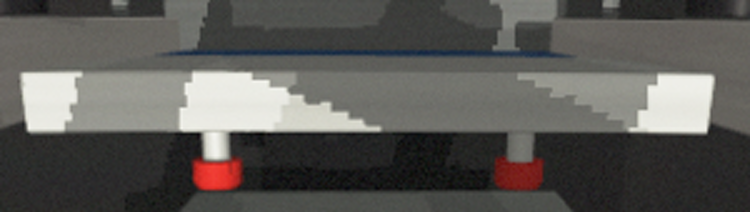

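```bash
python3 - <<'E'
from fit import *
A=ld("w8")
f=lambda x,y:(200+x/3-.33,145+y/3-.33); g=lambda x,y:(170+x/2.5-.3,80+y/2.5-.3)
pts=[((0,65,-85),f(147,35)),((0,-65,-85),f(580,35)),((0,65,25),f(37,161)),((0,-65,25),f(689,161)),((-6,65,25),f(37,189)),((-6,-65,25),f(689,189)),((0,40,0),f(184,123)),((0,-40,0),f(545,122))]
x,s,r=rackfit(A,pts,np.array([541,-209,190,0,0,0]));print(x.round(4));print(r.round(1).tolist())
sp=[((0,81,22),g(27,132)),((0,-81,22),g(711,132)),((-17,40,5.5),g(217.5,190)),((-17,-40,5.5),g(519,188)),((-10,40,6.5),g(217.5,159)),((-10,-40,6.5),g(519,157))]
y,s,r=standfit(A,sp,np.array([507,-209,0,178.]));print(y.round(4),s.round(3));print(r.round(1).tolist())
E
```

```text
[ 5.439369e+02 -2.076522e+02  1.877803e+02  1.930000e-02  2.640000e-02
 -2.100000e-02]
[[0.5, 0.1], [-0.4, 0.0], [-0.5, 0.1], [0.8, 0.0], [0.7, 0.1], [-0.4, 0.1], [-0.5, -0.3], [-0.2, -0.0]]
[ 5.071211e+02 -2.089397e+02 -2.280000e-02  1.779831e+02] [0.113 0.107 0.002 0.355]
[[0.4, -0.2], [-1.5, -0.6], [-0.4, -1.0], [1.0, -0.5], [-1.3, 0.9], [1.9, 1.5]]
```

```bash
python3 - <<'E'
from h import *
go([555.4,-211.5,234.5])
E
```

```text
t 19.45 p [ 569.23 -209.67  243.2 ] yangle 1.5499 tx [ 0.0521  0.0175 -0.9985] F [-0.93 -0.51 -3.75] M [ 0.031 -0.111  0.054] w 20.01 j6 -1.96
tool delta mm [  7.93  -2.28 -14.22] yaw None
```

Emit:
arm_command([
  [0.002,-0.0005,-0.003,0],
  [0.002,-0.0006,-0.0035,0],
  [0.002,-0.0006,-0.0035,0],
  [0.001,-0.0003,-0.002,0],
  [0,0,0,0],
  [0,0,0,0],
])

```text
t: 20.05
ee_pos: [557.3, -211.9, 236.9]
orientation: [0.03, 1.515, -0.004]
ft_force: [0.5, -0.3, -4.3]
width: 19.5
```

```bash
python3 - <<'E'
from h import *
go([554.4,-211.5,234.5])
E
```

```text
t 20.05 p [ 557.28 -211.92  236.89] yangle 1.5498 tx [ 0.0553  0.0161 -0.9983] F [ 0.54 -0.27 -4.3 ] M [ 0.034 -0.126 -0.015] w 19.50 j6 -1.97
tool delta mm [ 2.23  0.32 -3.01] yaw None
```

Emit:
arm_command([
  [0.0011,0.0002,-0.0015,0],
  [0.001,0.0001,-0.001,0],
  [0,0,0,0],
  [0,0,0,0],
])

```text
t: 20.45
ee_pos: [555.0, -211.5, 234.6]
orientation: [0.03, 1.515, -0.004]
ft_force: [-0.7, -0.1, -2.6]
width: 20.0
```

```bash
python3 - <<'E'
from h import *
snapw("w9")
go([554.4,-211.5,234.5])
im=cv2.imread("pics/raw_w9.png")[80:220,160:480]
cv2.imwrite("pics/w9a.png",cv2.resize(cv2.convertScaleAbs(im,alpha=1.5,beta=10),None,fx=2.5,fy=2.5,interpolation=cv2.INTER_CUBIC))
E
```

```text
t 20.45 p [ 554.96 -211.52  234.64] yangle 1.5499 tx [ 0.0557  0.016  -0.9983] F [-0.68 -0.06 -2.59] M [ 0.046 -0.096  0.014] w 19.98 j6 -1.97
t 20.50 p [ 554.97 -211.53  234.64] yangle 1.5499 tx [ 0.0557  0.016  -0.9983] F [-0.05 -0.32 -2.85] M [ 0.034 -0.117  0.021] w 20.16 j6 -1.97
tool delta mm [ 0.11  0.01 -0.58] yaw None
```

View pics/w9a.png

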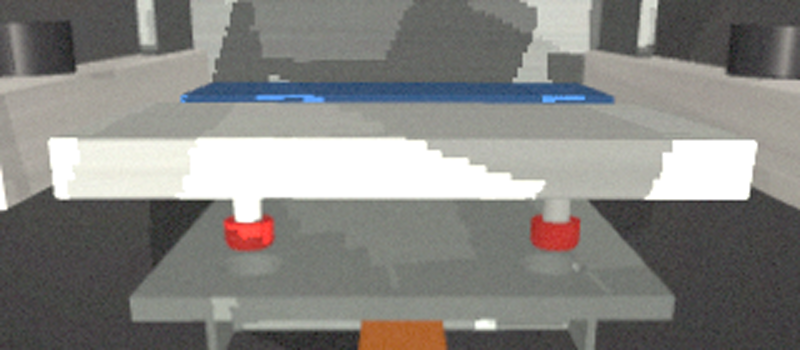

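The picture shows head midpoint 402 and hole midpoint 401 in crop x, so the lateral alignment is good. Now I push in slowly.

Emit:
arm_command([
  [-0.0001,0,-0.002,0],
  [-0.0001,0,-0.0015,0],
  [0,0,0,0],
  [0,0,0,0],
])

```text
t: 20.9
ee_pos: [551.2, -211.4, 234.7]
orientation: [0.03, 1.515, -0.004]
ft_force: [-0.3, 0.0, -2.7]
width: 20.2
```

Emit:
arm_command([
  [-0.0001,0,-0.001,0],
  [0,0,0,0],
])

```text
t: 21.1
ee_pos: [550.1, -211.4, 234.8]
orientation: [0.03, 1.515, -0.004]
ft_force: [0.6, 0.8, -3.6]
width: 19.8
```

Emit:
arm_command([
  [-0.0001,0,-0.001,0],
  [0,0,0,0],
])

```text
t: 21.3
ee_pos: [549.1, -211.4, 234.8]
orientation: [0.029, 1.515, -0.004]
ft_force: [-0.7, -0.6, -2.9]
width: 19.5
```

Emit:
arm_command([
  [-0.0001,0,-0.001,0],
  [0,0,0,0],
])

```text
t: 21.5
ee_pos: [548.0, -211.4, 234.9]
orientation: [0.029, 1.515, -0.004]
ft_force: [-0.3, 0.3, -3.3]
width: 20.1
```

Emit:
arm_command([
  [0.0002,0,-0.001,0],
  [0,0,0,0],
])

```text
t: 21.7
ee_pos: [546.9, -211.4, 234.6]
orientation: [0.029, 1.515, -0.004]
ft_force: [-0.3, 0.1, -4.2]
width: 19.7
```

Emit:
arm_command([
  [0,0,-0.001,0],
  [0,0,0,0],
])

```text
t: 21.9
ee_pos: [545.8, -211.3, 234.5]
orientation: [0.029, 1.515, -0.004]
ft_force: [-0.7, 0.1, -3.3]
width: 19.6
```

Emit:
arm_command([
  [0,0,-0.001,0],
  [0,0,0,0],
])

```text
t: 22.1
ee_pos: [544.7, -211.3, 234.5]
orientation: [0.029, 1.515, -0.004]
ft_force: [0.1, -0.7, -3.8]
width: 19.8
```

Emit:
arm_command([
  [0,0,-0.001,0],
  [0,0,0,0],
])

```text
t: 22.3
ee_pos: [543.7, -211.3, 234.4]
orientation: [0.029, 1.515, -0.004]
ft_force: [0.3, 1.4, -3.2]
width: 20.0
```

Emit:
arm_command([
  [-0.0001,0,-0.001,0],
  [-0.0001,0,-0.001,0],
  [0,0,0,0],
])

```text
t: 22.6
ee_pos: [541.5, -211.2, 234.5]
orientation: [0.029, 1.515, -0.004]
ft_force: [0.1, -0.4, -3.5]
width: 19.8
```

Emit:
arm_command([
  [-0.0001,0,-0.001,0],
  [-0.0001,0,-0.001,0],
  [0,0,0,0],
])

```text
t: 22.9
ee_pos: [539.3, -211.2, 234.7]
orientation: [0.029, 1.515, -0.004]
ft_force: [-0.3, -0.8, -2.9]
width: 19.8
```

```bash
python3 - <<'E'
from h import *
snapw("w10")
im=cv2.imread("pics/raw_w10.png")[80:220,160:480]
cv2.imwrite("pics/w10a.png",cv2.resize(cv2.convertScaleAbs(im,alpha=1.5,beta=10),None,fx=2.5,fy=2.5,interpolation=cv2.INTER_CUBIC))
E
```

```text
t 22.90 p [ 539.26 -211.21  234.65] yangle 1.5500 tx [ 0.0559  0.0159 -0.9983] F [-0.33 -0.77 -2.87] M [ 0.055 -0.135  0.067] w 19.81 j6 -1.99
```

View pics/w10a.png

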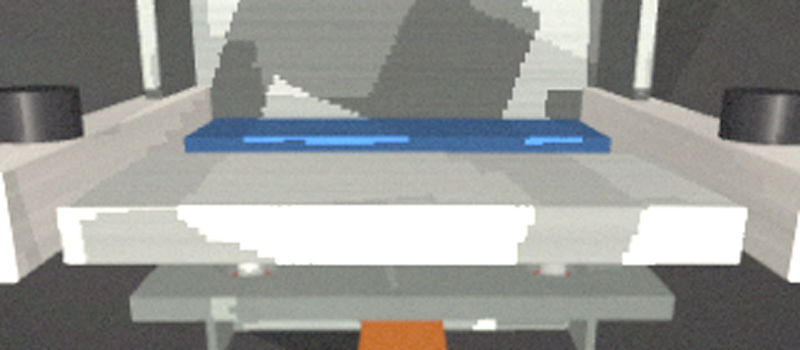

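The heads are inside the holes with no contact force. I go on to the bar.

Emit:
arm_command([
  [0,0,-0.001,0],
  [0,0,-0.001,0],
  [0,0,0,0],
])

```text
t: 23.25
ee_pos: [537.2, -211.2, 234.6]
orientation: [0.029, 1.515, -0.004]
ft_force: [0.5, -0.3, -2.6]
width: 19.9
```

Emit:
arm_command([
  [0,0,-0.001,0],
  [0,0,0,0],
])

```text
t: 23.45
ee_pos: [536.1, -211.1, 234.5]
orientation: [0.029, 1.515, -0.004]
ft_force: [0.4, 0.3, -2.5]
width: 19.8
```

Emit:
arm_command([
  [0,0,-0.001,0],
  [0,0,0,0],
])

```text
t: 23.65
ee_pos: [535.0, -211.1, 234.4]
orientation: [0.029, 1.515, -0.004]
ft_force: [0.1, -0.5, -3.0]
width: 20.0
```

Emit:
arm_command([
  [0,0,-0.001,0],
  [0,0,0,0],
])

```text
t: 23.85
ee_pos: [534.1, -211.1, 234.4]
orientation: [0.029, 1.514, -0.004]
ft_force: [0.1, 0.6, -3.4]
width: 20.4
```

Emit:
arm_command([
  [0,0,-0.001,0],
  [0,0,0,0],
])

```text
t: 24.05
ee_pos: [533.6, -211.2, 234.6]
orientation: [0.03, 1.513, -0.004]
ft_force: [0.9, -1.3, -3.6]
width: 19.6
```

Emit:
arm_command([
  [0.001,0,-0.0001,0],
  [0,0,0,0],
  [0.001,0,-0.0001,0],
  [0,0,0,0],
])

```text
t: 24.45
ee_pos: [533.6, -211.2, 232.6]
orientation: [0.029, 1.513, -0.004]
ft_force: [0.6, 0.6, -2.8]
width: 19.8
```

Emit:
arm_command([
  [0.001,0,-0.0001,0],
  [0,0,0,0],
])

```text
t: 24.65
ee_pos: [533.6, -211.2, 231.4]
orientation: [0.029, 1.513, -0.004]
ft_force: [0.5, -0.1, -3.5]
width: 19.8
```

Emit:
arm_command([
  [0.001,0,-0.0001,0],
  [0,0,0,0],
])

```text
t: 24.85
ee_pos: [533.8, -211.2, 230.9]
orientation: [0.029, 1.512, -0.004]
ft_force: [-0.2, 0.6, -1.8]
width: 19.6
```

Contact: x stopped at the bar, and z is now starting to bear. I lower a little more until the pins carry the weight.

Emit:
arm_command([
  [0.001,0,-0.0002,0],
  [0,0,0,0],
])

```text
t: 25.05
ee_pos: [533.9, -211.2, 230.7]
orientation: [0.029, 1.511, -0.005]
ft_force: [-1.6, 0.3, -0.4]
width: 19.8
```

Emit:
arm_command([
  [0.001,0,-0.0002,0],
  [0,0,0,0],
])

```text
t: 25.25
ee_pos: [534.0, -211.2, 230.6]
orientation: [0.029, 1.511, -0.005]
ft_force: [-1.7, 0.4, 2.0]
width: 20.0
```

Emit:
arm_command([
  [0.001,0,-0.0002,0],
  [0,0,0,0],
])

```text
t: 25.45
ee_pos: [534.1, -211.1, 230.5]
orientation: [0.029, 1.51, -0.005]
ft_force: [-2.6, 0.7, 2.6]
width: 20.0
```

```bash
python3 - <<'E'
from h import *
snapw("w11")
im=cv2.imread("pics/raw_w11.png")[80:220,160:480]
cv2.imwrite("pics/w11a.png",cv2.resize(cv2.convertScaleAbs(im,alpha=1.5,beta=10),None,fx=2.5,fy=2.5,interpolation=cv2.INTER_CUBIC))
snap("side","s11");crop("s11","s11c",330,100,430,230,5)
E
```

```text
t 25.45 p [ 534.07 -211.14  230.53] yangle 1.5498 tx [ 0.0611  0.0145 -0.998 ] F [-2.55  0.72  2.57] M [ 0.033  0.44  -0.106] w 20.00 j6 -1.99
```

View pics/w11a.png

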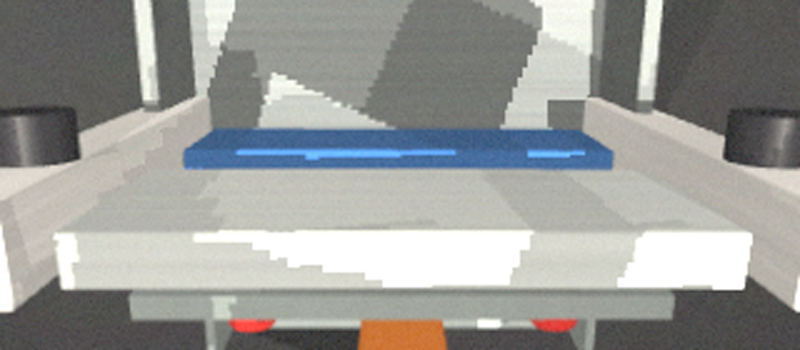

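View pics/s11c.png

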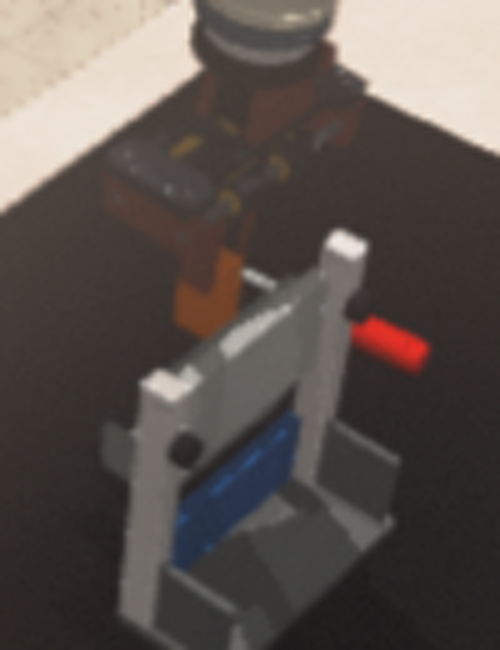

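Both heads show in front of the plate, as the red arcs below its top edge. The rack dropped 4 mm and the stand bears it. I ease the preload, then open.

Emit:
arm_command([
  [-0.0007,0,0,0],
  [0,0,0,0],
])

```text
t: 25.75
ee_pos: [533.8, -211.2, 230.7]
orientation: [0.029, 1.51, -0.005]
ft_force: [-0.0, 1.4, 1.9]
width: 20.2
```

Emit:
arm_command([
  [0,0,0,0],
  [0,0,0,0],
  [0,0,0,0],
  [0,0,0,0],
  [0,0,0,0],
], hand=0.045)

```text
t: 26.25
ee_pos: [534.1, -211.5, 229.9]
orientation: [0.028, 1.51, -0.005]
ft_force: [-0.5, -0.2, 0.2]
width: 45.0
```

```bash
python3 - <<'E'
from h import *
snapw("w12")
im=cv2.imread("pics/raw_w12.png")[80:340,160:480]
cv2.imwrite("pics/w12a.png",cv2.resize(cv2.convertScaleAbs(im,alpha=1.5,beta=10),None,fx=2.3,fy=2.3,interpolation=cv2.INTER_CUBIC))
E
```

```text
t 26.25 p [ 534.13 -211.46  229.89] yangle 1.5499 tx [ 0.061   0.0144 -0.998 ] F [-0.53 -0.17  0.18] M [ 0.019 -0.095  0.001] w 45.03 j6 -1.99
```

View pics/w12a.png

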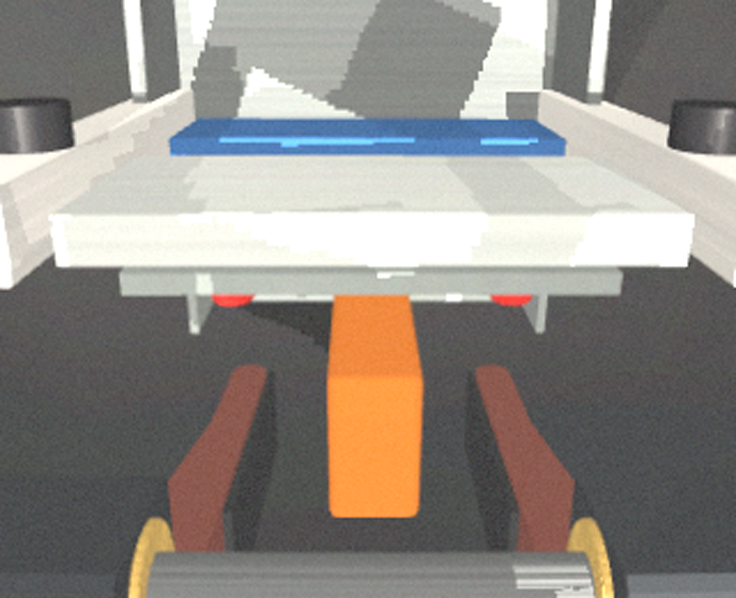

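The rack hangs free. Both red heads show in front of it and the plate is parallel to the bar. I retreat straight up.

Emit:
arm_command([
  [-0.01,0,0.001,0],
  [-0.02,0,0.0015,0],
  [-0.02,0,0.0015,0],
  [-0.025,0,0.0015,0],
  [-0.025,0,0,0],
  [-0.02,0,0,0],
  [0,0,0,0],
  [0,0,0,0],
])

```text
t: 27.1
ee_pos: [532.3, -213.4, 358.6]
orientation: [0.028, 1.508, -0.006]
ft_force: [0.1, 0.2, -0.2]
width: 44.9
```

```bash
python3 - <<'E'
from h import *
snapw("w13")
im=cv2.imread("pics/raw_w13.png")[60:320,160:480]
cv2.imwrite("pics/w13a.png",cv2.resize(cv2.convertScaleAbs(im,alpha=1.5,beta=10),None,fx=2.3,fy=2.3,interpolation=cv2.INTER_CUBIC))
snap("side","s13");crop("s13","s13c",330,120,430,230,5)
E
```

```text
t 27.10 p [ 532.33 -213.42  358.57] yangle 1.5499 tx [ 0.0628  0.0134 -0.9979] F [ 0.07  0.16 -0.23] M [ 0.05  -0.087  0.033] w 44.86 j6 -1.98
```

View pics/w13a.png

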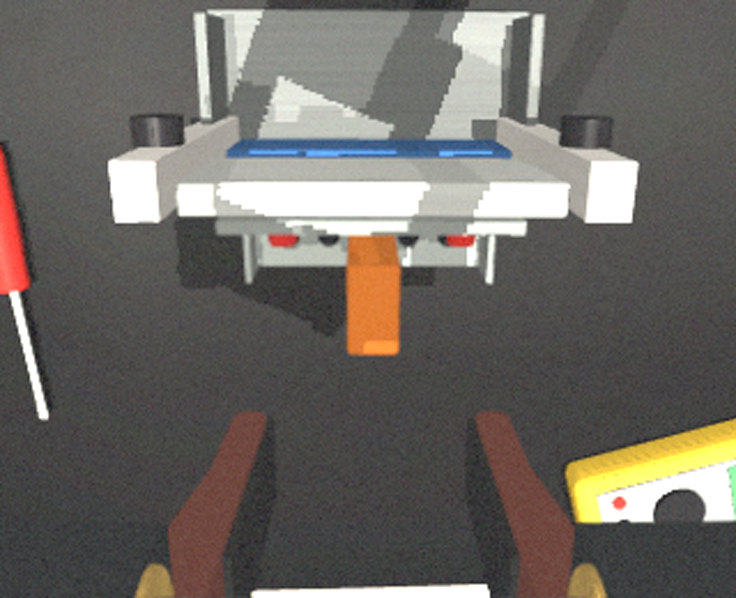

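View pics/s13c.png

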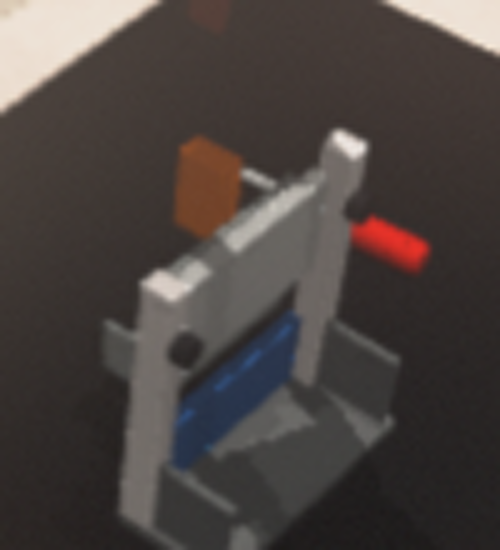

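The rack hangs on both pins, with head midpoint 371.5 and plate midpoint 371.5 in crop x. The gripper is well clear. I hand the job in.

Emit:
arm_command([
  [0,0,0,0],
  [0,0,0,0],
  [0,0,0,0],
])

```text
t: 27.5
ee_pos: [531.1, -212.8, 354.8]
orientation: [0.03, 1.514, -0.004]
ft_force: [-0.3, 0.6, -1.2]
width: 45.0
```

```bash
python3 - <<'E'
from h import *
st(); print(ctrl.close_job())
E
```

```text
t 27.50 p [ 531.13 -212.8   354.75] yangle 1.5499 tx [ 0.0569  0.016  -0.9982] F [-0.35  0.63 -1.18] M [ 0.105 -0.07   0.034] w 44.97 j6 -1.98
the job is handed in; nothing more can be done
None
```

The rack is hanging on both pins, and I handed the job in at 27.5 s; no verdict was reported.

**What I did:**
- **Pick:** I gripped the smallest of the three racks by its orange tab and lifted it.
- **Feel:** I touched the pin heads with the plate's underside. That put the pin height at about 179 mm, against 178.0 to 179.4 mm from the camera.
- **Hang:** Both holes passed over the heads with no force I could feel. I slid the plate to the bar, let it down about 4 mm until the pins carried it, then released and rose about 125 mm.

**Last checks:** In the final pictures both red heads are in front of the plate. The plate is centred on the pins to within picture resolution, parallel to the bar, and clear of the fingers. The wrist felt only a few newtons of contact throughout.

**What did not go as planned:**
- **Tool tilt:** The tool picked up about a 3 to 5° tilt during the early moves, and I could not correct it. The rack was therefore carried about 1° out of level before it hung.
- **Not measured:** I did not re-fit the final hanging angle or position, or check for bystander movement. In the pictures the rack looks level, and I saw no contact with the bystanders.

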